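# Clip the red pen into its place on the pen rail

### The arm

A 6-joint arm with a two-finger parallel gripper is mounted at the origin on a cart in front of the work surface, level with it; the furniture and walls round the work are solid. World frame = base frame: x ahead of the robot, y to its left, z up, the work surface at z = 0. Lengths are in mm, angles in rad, forces in N, time in s.
With the tool pointing down it reaches from about 350 to 975 mm from the base axis. Payload 7.1 kg.
Tool frame: the origin (TCP) lies at the very end of the fingers, on their centre line; the grasp point (between the pads) lies 19 mm behind it; x points along the fingers, y is the direction in which the jaws open and shut, and the axes are right-handed (so a half turn about x gives the same grasp; the last joint's range is limited). The gripper opens to 88 mm and grips with 3 to 60 N. Pads are 20 mm wide; open, the fingers measure 115 mm over their backs; the gripper's body (75 mm by 178 mm) begins 61 mm behind the grasp point.
Start: joints at [-1.269, 0.423, 1.63, -0, 1.089, -0.019], TCP at [197.096, -593.092, 222.675] pointing down, gripper open.
Joint ranges: [-3, 3], [-0.9, 2.11], [0.09, 2.58], [-1.31, 4.45], [0.11, 2.69], [-2.54, 2.54]. Speed limits (rad/s): [2.39, 2.39, 3.01, 3.14, 3.14, 3.14].

### API

Orientations are given as a rotation vector (axis times angle).
In Python, from workcell import ctrl gives the robot as it stands. The module is installed in compiled form; this text tells all that it offers.
- The arm moves only by the tool carry_out, never from a script. Its argument "commands" is a list of rows, each a list of 6 numbers: the shift along the tool's x, y, z in m, then the turn, a rotation vector about the tool's x, y, z in degrees. In form: [[tx, ty, tz, rx, ry, rz], ...]. A call has 1 to 8 rows; each row shifts and turns the pose as measured when the row begins, along the tool's axes as they then stand; what a row does not reach is not made up. A row lasts 1/8 s, in which the tool goes at most 62.5 mm and 10.7 degrees, less where a joint would pass 70% of its speed; a pose out of reach is approached as far as the arm can. A call with a gripper value outside its range is refused whole. "grip" is the closure, from 0 (fully open) to 1 (shut), set as the call begins (left out, the last holds). The fingers move at their own pace and stop on an object; the grip force is fixed at half the most. Time passes only in rows, so rows that do not move let the fingers close. It gives the time, the measured TCP pose, the force and the opening at its end, in the units of the state.
- ctrl.get_obs(): the state, without advancing time (a new reading comes with each control period).
- ctrl.get_image(name): name is "side" or "top"; returns a dict with "pixels" (384x512x3 uint8, blue, green, red), "intrinsics" (3x3 intrinsics, pixels), "rvec" (rotation vector, rad) and "tvec" (3), from world to camera coordinates, as OpenCV has them. Camera axes: x right, y down, z forward; pixel columns grow to the right and rows downward; lengths in mm; the calibration is good to about 2 mm. A picture is of the moment at which its call begins. There is no depth.
- ctrl.close_job(): hands the job in, once; it reports no verdict.
The state is a dict: "t": time; "qpos": joint angles; "qvel": joint speeds; "joint_torque": joint torques, N m; "ee_pos": TCP position; "orientation": TCP orientation; "ft_force": force on the tool from outside, world axes, zero at the start; "moment": the same for the moment, N m; "width": finger opening in mm.
Only numpy, scipy, OpenCV 4.12 (cv2) and the standard library are available. Lean on these libraries where they do the work, as an engineer would, in place of code of your own. Each camera call takes 0.05 s, during which the arm holds its last target. There are 200 camera calls.

### The job

Put the red pen away: pick it up from the table, lay it along the free red place of the clip rail and press it down between both spring clips until it snaps fully home, resting on the red blocks and roughly centred. Let go of it there, and leave the blue pen and the already clipped green pen alone.

Things in the scene. Friction and masses are not known exactly. Their poses are not given: they have to be found in the camera images.
- red_pen: The red ball pen with black grip (the blue one beside it is a bystander), lying flat on the table. 125 mm long, about 12 mm wide and 14 mm high (16 mm over the pocket clip). Origin: centre of its underside; y runs along the pen, z up. The barrel reaches 55 mm to -y and 59 mm to +y of the origin. 11 to 22 g.
- blue_pen: The blue ball pen, 135 mm long, 11 mm wide, 14 mm high, lying flat on the table within about 25 cm of the red one; leave it alone. Origin: centre of its underside; y along the pen, z up.
- green_pen: The green and black pen, 128 mm long, 10 mm wide, already clipped in the green place of the rail; leave it alone. Origin: centre of its underside; y along the pen, z up.
- red_place_seat (a point): Middle of the red place, level with the tops of its two red blocks (22 mm above the table): the middle of the pen's underside lies here when it is home. y runs along the clipped pen (either way round is right), x along the rail, z up. Between the two blocks 58 mm are free along the pen for the fingers, and 15 mm below the pen's underside.
- clip_rail: The pen rail: an aluminium plate 290 x 110 mm, 4 mm thick, fixed to the table, with three places 85 mm apart (red, blue, green, in any order). Each has two plastic blocks of its colour, 26 mm wide, 14 mm long, tops 22 mm above the table, 36 mm either side of the middle along the pen. Origin: centre of the plate's underside; x along the rail, y along the clipped pens, z up.
- red_place_mouth (a point): Middle of the red place at the top of its clips, 33 mm above the seat; axes as the seat's. Each block carries a spring-steel clip 10 mm long of two jaws. Their flared mouth is 25 mm wide inside at the top and narrows to an 8 mm throat 17 mm above the seat; a downward push of 10 to 15 N in all on the pen springs the jaws apart, and they close over it once it lies on the blocks.
There are look-alikes about, which are no part of the job. Of the things that look like the part that bears red_place_seat, the larger one is meant. There is more than one size of the red_pen; the job needs the smaller.

How it is judged:
By the outcome, as a careful person would: the job done as asked, in the order asked, and still so for the second after the job is handed in, with the robot touching nothing.
It also fails if it takes over 43 s, if anything falls off the work surface, if the arm or the gripper's body presses on something with over 40 N, if the wrist force passes 120 N, or if a joint passes its speed limit or range.

## Working session

There is one attempt and no reset: what is moved stays moved. The work goes in short steps, Python scripts to look and compute and a tool call to move; the robot and the scene stay as the last step left them, time stands still between calls to the robot, and variables do not carry over. Pictures are saved under pics/ and viewed, about 8 in all and at most 12, crops included, and the job is handed in when it is done.

Besides the shell and the picture viewer there is one more tool, called after ">>>" as a command line: name --pt "numbers of a row" for each row, then --argument value for the rest. carry_out: Moves the arm, as the interface text tells. Its arguments: {"type":"object","properties":{"commands":{"type":"array"},"grip":{"type":"number"}},"required":["commands"]}

```bash
mkdir -p pics; cat > h.py <<'E'
import numpy as np, cv2
from workcell import ctrl
def snap(n,save=None):
    d=ctrl.get_image(n); d['pixels']=np.array(d['pixels'])
    if save: cv2.imwrite('pics/'+save,d['pixels'])
    return d
def cast(d,uv,z):
    R=cv2.Rodrigues(np.array(d['rvec'],float))[0]; t=np.array(d['tvec'],float).ravel(); K=np.array(d['intrinsics'])
    uv=np.atleast_2d(np.array(uv,float)); r=(np.linalg.inv(K)@np.c_[uv,np.ones(len(uv))].T).T@R
    c=-R.T@t; s=(z-c[2])/r[:,2]; return c+r*s[:,None]
def proj(d,P):
    return cv2.projectPoints(np.atleast_2d(np.array(P,float)),np.array(d['rvec'],float),np.array(d['tvec'],float),np.array(d['intrinsics'],float),None)[0][:,0]
E
python3 - <<'E'
from h import *
import pickle
o=ctrl.get_obs(); print(o)
ims={}
for n in('top','side'):
    d=snap(n); ims[n]=d
    R=cv2.Rodrigues(np.array(d['rvec'],float))[0]; print(n,-R.T@np.array(d['tvec'],float).ravel(),R.round(2).tolist(),np.array(d['intrinsics']).tolist())
    cv2.imwrite(f'pics/{n}0.png',cv2.resize(d['pixels'],(800,600),interpolation=cv2.INTER_CUBIC))
pickle.dump(ims,open('ims0.pkl','wb'))
E
```

```text
{'t': 0.0, 'qpos': array([-1.26900404e+00,  4.23827391e-01,  1.63068622e+00, -3.95170764e-05,
        1.08860629e+00, -1.89814773e-02]), 'qvel': array([-0.00077515,  0.00072586, -0.00071173,  0.00068633,  0.00054848,
        0.00166663]), 'joint_torque': array([-4.66460246e-03, -5.44634235e+01, -2.73674583e+01,  6.41975901e-02,
        2.26462469e-02, -1.20356299e-04]), 'ee_pos': array([ 196.92223512, -592.57836629,  221.91158445]), 'orientation': array([ 2.04840178,  0.33300821, -2.04892038]), 'ft_force': array([-0.75662332,  0.6983785 ,  0.39875842]), 'moment': array([ 0.01087898,  0.0105191 , -0.07290472]), 'width': 88.01072944724044}
top [361.30350093  42.96046417 899.00596476] [[0.0, -1.0, -0.03], [-0.99, 0.0, -0.1], [0.1, 0.03, -0.99]] [[352.11559187470107, 0.0, 262.4745789535138], [0.0, 352.11559187470107, 188.75007717295256], [0.0, 0.0, 1.0]]
side [ 860.8647572   688.58460486 1117.28774128] [[-0.84, 0.54, 0.01], [0.44, 0.7, -0.57], [-0.31, -0.47, -0.82]] [[446.01942789215275, 0.0, 256.608624224168], [0.0, 446.01942789215275, 196.3374614981401], [0.0, 0.0, 1.0]]
```

View pics/top0.png

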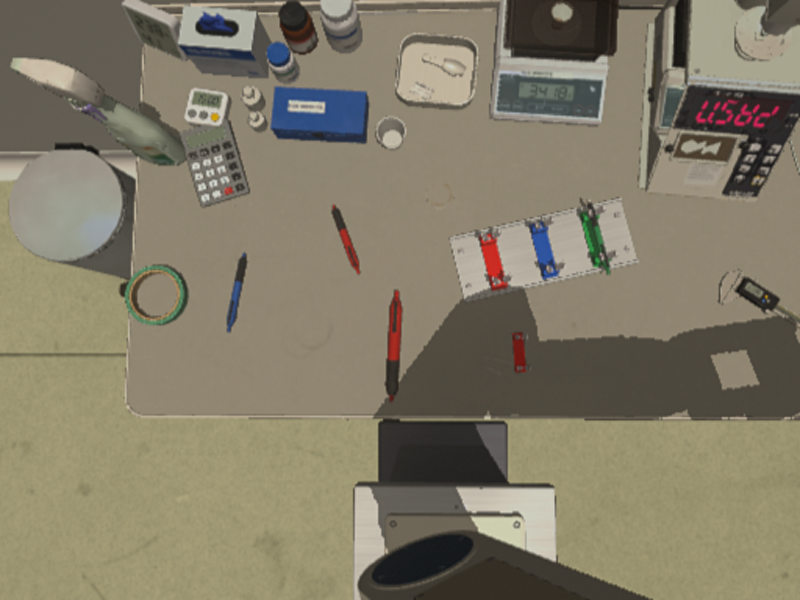

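View pics/side0.png

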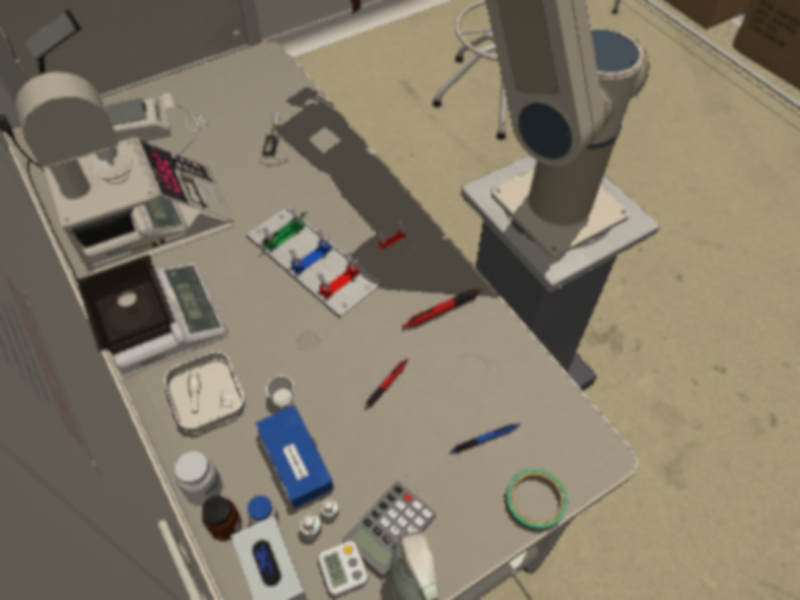

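Top view (800×600 scale): the small red pen is at (345,240), with its black grip at the upper end. The large look-alike pen is at (395,345). The rail's red place is at (493,260), the small look-alike clip at (519,352). The side view shows the same layout, and nothing is near the pen.

```bash
cat > m.py <<'E'
from h import *
import pickle,itertools
ims=pickle.load(open('ims0.pkl','rb'))
d=ims['top']; e=ims['side']
def pen(d,roi):
    x0,y0,x1,y1=roi; p=d['pixels'].astype(int)[y0:y1,x0:x1]; bg=np.median(p.reshape(-1,3),0)
    m=(np.abs(p-bg).max(2)>45).astype(np.uint8)
    n,l,s,c=cv2.connectedComponentsWithStats(m); k=1+s[1:,4].argmax()
    ys,xs=np.nonzero(l==k); return np.c_[xs+x0,ys+y0].astype(float)
def desc(d,uv,z):
    P=cast(d,uv,z)[:,:2]; c=P.mean(0); w,v=np.linalg.eigh(np.cov((P-c).T)); a=v[:,1]; s=(P-c)@a; q=(P-c)@v[:,0]
    mid=c+a*(s.min()+s.max())/2; print('mid',mid.round(1),'cen',c.round(1),'ang',np.degrees(np.arctan2(a[1],a[0])).round(1),'len',np.ptp(s).round(1),'wid',np.ptp(q).round(1))
for nm,dd,r in(('top',d,(205,122,240,182)),('side',e,(228,222,268,268)),('topbig',d,(236,180,266,262))): print(nm);desc(dd,pen(dd,r),7)
# rail
p=d['pixels']; hsv=cv2.cvtColor(p,cv2.COLOR_BGR2HSV)
def mask(d,roi,f):
    x0,y0,x1,y1=roi; h=cv2.cvtColor(d['pixels'],cv2.COLOR_BGR2HSV).astype(int)[y0:y1,x0:x1]
    ys,xs=np.nonzero(f(h)); return np.c_[xs+x0,ys+y0].astype(float)
red=lambda h:((h[...,0]<8)|(h[...,0]>172))&(h[...,1]>140)&(h[...,2]>70)
blue=lambda h:(h[...,0]>100)&(h[...,0]<130)&(h[...,1]>110)
for nm,dd,r,f in(('red top',d,(300,140,335,192),red),('red side',e,(195,160,240,195),red),('blue top',d,(330,130,365,185),blue),('blue side',e,(180,145,215,180),blue)):
    print(nm); u=mask(dd,r,f); desc(dd,u,20)
x0,y0,x1,y1=280,120,415,200
g=p[y0:y1,x0:x1].astype(int); g=cv2.cvtColor(p,cv2.COLOR_BGR2GRAY)[y0:y1,x0:x1]
m=((g>165)).astype(np.uint8); m=cv2.morphologyEx(m,cv2.MORPH_CLOSE,np.ones((9,9)))
cs,_=cv2.findContours(m,0,2); c=max(cs,key=cv2.contourArea)+np.array([x0,y0])
W=cast(d,c[:,0],4)[:,:2].astype(np.float32); print('plate',cv2.minAreaRect(W), 'med',np.median(g))
a=cv2.resize(p[112:196,200:420],None,fx=3.6,fy=3.6,interpolation=cv2.INTER_CUBIC)
b=cv2.resize(e['pixels'][125:275,150:290],None,fx=2,fy=2,interpolation=cv2.INTER_CUBIC)
cv=np.zeros((600,800,3),np.uint8); cv[:a.shape[0],:a.shape[1]]=a[:,:800]; 
b=b[:600-a.shape[0]];cv[a.shape[0]:a.shape[0]+b.shape[0],:b.shape[1]]=b
cv2.imwrite('pics/crop1.png',cv)
E
python3 m.py
```

```text
top
mid [548.2 177.7] cen [548.6 177.9] ang -159.1 len 123.6 wid 14.5
side
mid [551. 180.] cen [553.8 181.1] ang -158.8 len 122.0 wid 16.5
topbig
mid [366.7  92.5] cen [343.6  90.9] ang -176.0 len 190.2 wid 60.0
red top
mid [507.6 -62.4] cen [507.9 -62.4] ang -167.0 len 89.6 wid 25.7
red side
mid [513.1 -53.7] cen [514.  -53.5] ang -166.9 len 91.0 wid 27.0
blue top
mid [ 526.  -143.7] cen [ 525.7 -143.8] ang -167.7 len 90.3 wid 27.5
blue side
mid [ 532.4 -134.7] cen [ 533.4 -134.4] ang -166.5 len 89.1 wid 24.9
plate ((536.9237060546875, -173.3080291748047), (109.13092041015625, 234.54637145996094), 12.975022315979004) med 134.0
```

View pics/crop1.png

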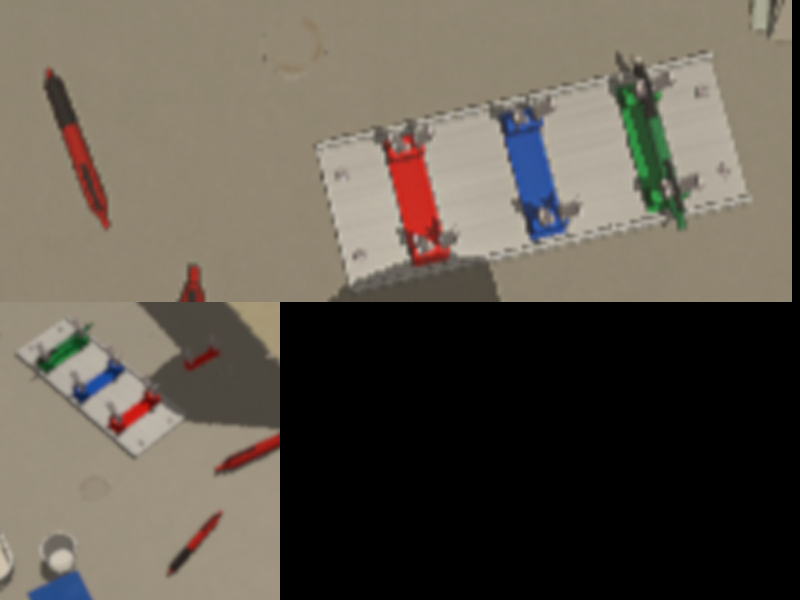

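The crop shows the red pen with its grip tip at (48,72) and red end at (107,228). The plate corners are at about (317,145), (712,52), (750,200) and (350,290), and the red place is free. I'll get the seat from the plate corners and cross-check it by triangulating the strip.

```bash
cat > m2.py <<'E'
from h import *
import pickle
ims=pickle.load(open('ims0.pkl','rb')); d=ims['top'];e=ims['side']
c=np.array([(317,145),(712,52),(750,200),(350,290)])/3.6+[200,112]-.4
C=cast(d,c,4)[:,:2]; cs=np.array([(16,352),(66,318),(184,420),(136,457)])/2+[150,125]-.25
S=cast(e,cs,4)[:,:2]
print(C.round(1),'sides',[np.linalg.norm(C[i]-C[(i+1)%4]).round(1) for i in range(4)])
print(S.round(1),'sides',[np.linalg.norm(S[i]-S[(i+1)%4]).round(1) for i in range(4)])
for n,Q,ax in(('top',C,(C[0]+C[3]-C[1]-C[2])),('side',S,(S[2]+S[3]-S[0]-S[1]))):
    a=ax/np.linalg.norm(ax); m=Q.mean(0); print(n,'ctr',m.round(1),'ax ang',np.degrees(np.arctan2(a[1],a[0])).round(2),'seat',(m+85*a).round(1))
# clips of red place, top crop: pairs of jaw blobs
o=ctrl.get_obs(); R=cv2.Rodrigues(o['orientation'])[0]; print(R.round(3))
E
python3 m2.py
```

```text
[[ 550.4    5.5]
 [ 616.6 -276.9]
 [ 509.4 -299.4]
 [ 446.   -17.2]] sides [np.float64(290.1), np.float64(109.5), np.float64(289.2), np.float64(106.8)]
[[833.  194.8]
 [756.4 187. ]
 [694.1 386.5]
 [767.  393.9]] sides [np.float64(76.9), np.float64(209.0), np.float64(73.3), np.float64(209.7)]
top ctr [ 530.6 -147. ] ax ang 102.92 seat [511.6 -64.2]
side ctr [762.6 290.5] ax ang 107.84 seat [736.6 371.5]
[[-0.     0.315 -0.949]
 [ 0.001 -0.949 -0.315]
 [-1.    -0.001 -0.   ]]
```

```bash
sed -i 's/cs=np.array(\(.*\))\/2+/cs=(np.array(\1)-[0,302])\/2+/' m2.py; python3 m2.py | tail -5
```

```text
top ctr [ 530.6 -147. ] ax ang 102.92 seat [511.6 -64.2]
side ctr [ 530.8 -142.2] ax ang 102.18 seat [512.8 -59.2]
[[-0.     0.315 -0.949]
 [ 0.001 -0.949 -0.315]
 [-1.    -0.001 -0.   ]]
```

>>> carry_out --pt "0 -0.044 -0.041 0 0 0" --pt "0 -0.044 -0.041 0 0 0" --pt "0 -0.044 -0.041 0 0 0" --pt "0 -0.044 -0.041 0 0 0" --pt "0 -0.044 -0.041 0 0 0" --pt "0 -0.044 -0.041 0 0 0" --pt "0 -0.044 -0.041 0 0 0" --pt "0 -0.044 -0.041 0 0 0" --grip 0

```text
t: 1.1
ee_pos: [401.2, -145.7, 220.7]
orientation: [2.054, 0.325, -2.053]
ft_force: [0.3, -0.3, 0.3]
width: 87.7
```

>>> carry_out --pt "0 -0.044 -0.041 -1 0 0" --pt "0 -0.044 -0.041 -1 0 0" --pt "0 -0.044 -0.041 0 0 0" --pt "0 -0.044 -0.041 0 0 0" --pt "0 -0.044 -0.041 0 0 0" --pt "0 -0.04 -0.035 0 0 0" --pt "0 0 0 0 0 0"

```text
t: 1.98
ee_pos: [544.1, 194.9, 220.4]
orientation: [2.03, 0.364, -2.028]
ft_force: [0.3, -0.9, -0.2]
width: 87.9
```

```bash
cat > go.py <<'E'
import sys
from h import *
# go.py x y z jawangle(deg): shift in tool axes (mm) and turn rx
o=ctrl.get_obs(); R=cv2.Rodrigues(o['orientation'])[0]
x,y,z,a=map(float,sys.argv[1:5]); D=np.array([x,y,z])-o['ee_pos']
t=np.radians(a); Rt=np.c_[[0,0,-1],[np.cos(t),np.sin(t),0],np.cross([0,0,-1],[np.cos(t),np.sin(t),0])]
print('pos',o['ee_pos'].round(1),'jaw',np.degrees(np.arctan2(R[1,1],R[0,1])).round(2),'shift',(R.T@D).round(1),'turn',np.degrees(cv2.Rodrigues(R.T@Rt)[0].ravel()).round(2),'F',o['ft_force'].round(1),'w',round(o['width'],1),'t',o['t'])
E
python3 go.py 549.5 179 60 -69
```

```text
pos [544.1 194.9 220.4] jaw -69.72 shift [160.4  16.9   0.7] turn [-0.72 -0.07  0.04] F [ 0.3 -0.9 -0.2] w 87.9 t 1.975
```

>>> carry_out --pt "0.05 0.009 0 -0.7 0 0" --pt "0.05 0.008 0 0 0 0" --pt "0.04 0 0 0 0 0" --pt "0 0 0 0 0 0"

```text
t: 2.48
ee_pos: [549.1, 176.0, 77.2]
orientation: [2.021, 0.375, -2.021]
ft_force: [-0.5, 0.3, 0.3]
width: 87.6
```

```bash
python3 go.py 549.5 179 2 -69; python3 - <<'E'
from h import *
d=snap('top');e=snap('side')
P=ctrl.get_obs()['ee_pos']; print(proj(d,P),proj(e,P))
for i,(k,uv) in enumerate(((d,(222,155)),(e,(248,245)))):
    x,y=[int(v)-50 for v in uv]; a=cv2.resize(k['pixels'][y:y+100,x:x+100],None,fx=4,fy=4,interpolation=cv2.INTER_CUBIC)
    q=(proj(k,[P,[549.5,179,14]])-[x,y]+.5)*4
    for j,s in enumerate(q): cv2.drawMarker(a,(int(s[0]),int(s[1])),((0,255,255),(255,255,0))[j],0,14,1)
    c=a if i==0 else np.hstack([c,a])
cv2.imwrite('pics/pick.png',c)
E
```

```text
pos [549.1 176.   77.2] jaw -68.97 shift [75.2 -2.6 -1.4] turn [ 0.03 -0.01  0.  ] F [-0.5  0.3  0.3] w 87.6 t 2.475
[[216.67730898 144.94753341]] [[246.09854782 231.27180806]]
```

View pics/pick.png

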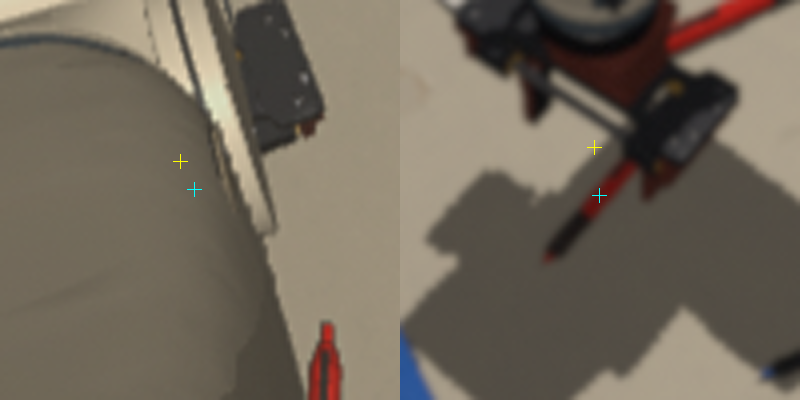

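The side crop shows the TCP marker (595,148) midway between the fingertips and the pen marker (599,195) on the pen's axis. I'll descend and grip.

>>> carry_out --pt "0.035 -0.003 -0.001 0 0 0" --pt "0.03 0 0 0 0 0" --pt "0.007 0 0 0 0 0" --pt "0 0 0 0 0 0"

```text
t: 3.08
ee_pos: [559.2, 181.7, 16.5]
orientation: [2.045, 0.377, -2.0]
ft_force: [-0.9, -0.2, -1.0]
width: 87.9
```

```bash
python3 go.py 549.5 179 2.5 -69
```

```text
pos [559.2 181.7  16.5] jaw -69.0 shift [13.8 -1.  10.4] turn [-0.   -1.26 -0.09] F [-0.9 -0.2 -1. ] w 87.9 t 3.075
```

>>> carry_out --pt "0.0 -0.001 0.01 0 -1.26 0" --pt "0 0 0 0 0 0"

```text
t: 3.32
ee_pos: [550.4, 179.3, 19.1]
orientation: [2.023, 0.373, -2.018]
ft_force: [0.3, -1.0, 1.0]
width: 87.7
```

```bash
python3 go.py 549.5 179 2.5 -69; python3 -c "
from h import *
print(ctrl.get_obs()['qpos'])"
```

```text
pos [550.4 179.3  19.1] jaw -69.01 shift [16.6 -0.1  1. ] turn [-0.01 -0.13 -0.11] F [ 0.3 -1.   1. ] w 87.7 t 3.325
[ 0.29523552  0.653365    1.82896038 -0.00290684  0.65693448  1.50193286]
```

>>> carry_out --pt "0.008 0 0.001 0 -0.1 0" --pt "0.006 0 0 0 0 0" --pt "0 0 0 0 0 0"

```text
t: 3.7
ee_pos: [549.9, 179.1, 5.0]
orientation: [2.023, 0.373, -2.019]
ft_force: [0.8, -0.2, -0.9]
width: 87.5
```

```bash
python3 go.py 549.5 179 2.5 -69
```

```text
pos [549.9 179.1   5. ] jaw -69.0 shift [ 2.5 -0.1  0.4] turn [ 0.   -0.1  -0.12] F [ 0.8 -0.2 -0.9] w 87.5 t 3.7
```

>>> carry_out --pt "0.0025 0 0 0 0 0" --pt "0 0 0 0 0 0"

```text
t: 3.95
ee_pos: [549.8, 179.0, 2.0]
orientation: [2.022, 0.373, -2.019]
ft_force: [-0.4, 0.4, 0.3]
width: 88.3
```

>>> carry_out --pt "0 0 0 0 0 0" --pt "0 0 0 0 0 0" --pt "0 0 0 0 0 0" --pt "0 0 0 0 0 0" --pt "0 0 0 0 0 0" --pt "0 0 0 0 0 0" --grip 1

```text
t: 4.7
ee_pos: [550.0, 179.1, 2.3]
orientation: [2.023, 0.373, -2.019]
ft_force: [-0.6, -0.1, 0.3]
width: 31.1
```

>>> carry_out --pt "0 0 0 0 0 0" --pt "0 0 0 0 0 0" --pt "0 0 0 0 0 0" --pt "0 0 0 0 0 0"

```text
t: 5.2
ee_pos: [550.0, 179.1, 2.3]
orientation: [2.023, 0.373, -2.019]
ft_force: [-0.4, -0.4, 0.0]
width: 11.5
```

>>> carry_out --pt "-0.02 0 0 0 0 0" --pt "-0.03 0 0 0 0 0" --pt "-0.04 0 0 0 0 0" --pt "-0.04 0 0 0 0 0" --pt "0 0 0 0 0 0"

```text
t: 5.82
ee_pos: [550.3, 179.5, 141.0]
orientation: [2.025, 0.373, -2.016]
ft_force: [0.4, 0.0, -0.1]
width: 11.5
```

```bash
python3 go.py 512 -62 110 -77.2
```

```text
pos [550.3 179.5 141. ] jaw -69.0 shift [ 31.  211.6 122.4] turn [ 8.2  -0.25 -0.11] F [ 0.4  0.  -0.1] w 11.5 t 5.825
```

>>> carry_out --pt "0 0.04 0.022 1.6 0 0" --pt "0 0.04 0.024 1.6 0 0" --pt "0.005 0.04 0.022 1.6 0 0" --pt "0.005 0.04 0.022 1.6 0 0" --pt "0.005 0.03 0.016 1.6 0 0" --pt "0 0 0 0 0 0"

```text
t: 6.58
ee_pos: [505.2, -38.9, 126.1]
orientation: [2.108, 0.237, -2.097]
ft_force: [0.8, -0.1, 0.8]
width: 11.0
```

```bash
python3 go.py 512 -62 100 -77.2
```

```text
pos [505.2 -38.9 126.1] jaw -77.13 shift [26.1 24.  -1.4] turn [ 0.07 -0.29 -0.05] F [ 0.8 -0.1  0.8] w 11.0 t 6.575
```

>>> carry_out --pt "0.013 0.012 0 0 -0.3 0" --pt "0.013 0.012 -0.001 0 0 0" --pt "0 0 0 0 0 0"

```text
t: 6.95
ee_pos: [512.5, -61.9, 98.0]
orientation: [2.1, 0.239, -2.102]
ft_force: [0.4, -0.4, -0.0]
width: 11.4
```

```bash
python3 go.py 512 -62 100 -77.2; cat > v.py <<'E'
import sys
from h import *
d=snap('top');e=snap('side')
P=ctrl.get_obs()['ee_pos']; a=np.radians(12.8); ax=np.array([np.cos(a),np.sin(a),0]); S=np.array([512,-62,22.])
for i,(k,uv) in enumerate(((d,proj(d,S)[0]),(e,proj(e,S+[0,0,30])[0]))):
    x,y=[int(v)-40 for v in uv]; im=cv2.resize(k['pixels'][y:y+80,x:x+80],None,fx=5,fy=5,interpolation=cv2.INTER_CUBIC)
    for pts,col in(([P+62*ax,P-62*ax],(0,255,255)),([S,S+43*ax,S-43*ax,S+36*ax+[0,0,33],S-36*ax+[0,0,33]],(255,255,0))):
        for s in (proj(k,pts)-[x,y]+.5)*5: cv2.drawMarker(im,(int(s[0]),int(s[1])),col,0,10,1)
    print((x,y))
    c=im if i==0 else np.hstack([c,im])
cv2.imwrite('pics/'+sys.argv[1],c)
import pickle;pickle.dump((d,e,P),open('last.pkl','wb'))
E
python3 v.py over.png
```

```text
pos [512.5 -61.9  98. ] jaw -76.99 shift [-2.   0.   0.5] turn [ 0.21  0.04 -0.03] F [ 0.4 -0.4 -0. ] w 11.4 t 6.95
(274, 125)
(175, 131)
```

View pics/over.png

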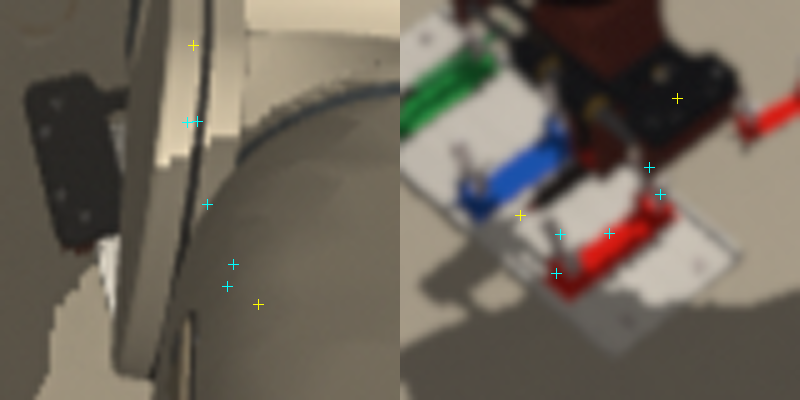

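The side crop shows the held pen's black end at about (527,207), near the predicted marker (520,215), and the red strip and blocks close to the seat markers. I'll refine the sideways offset numerically in the side camera, where both the pen and the strip are visible.

```bash
cat > m3.py <<'E'
from h import *
import pickle
ims=pickle.load(open('ims0.pkl','rb')); d,e,P=pickle.load(open('last.pkl','rb'))
a=np.radians(12.9); ax=np.array([np.cos(a),np.sin(a)]); n=np.array([ax[1],-ax[0]]); S=np.array([512,-62.])
def rng(k,z,hue):
    h=cv2.cvtColor(k['pixels'],cv2.COLOR_BGR2HSV).astype(int)
    if hue=='red': m=((h[...,0]<8)|(h[...,0]>172))&(h[...,1]>140)&(h[...,2]>70)
    else: m=(h[...,0]>100)&(h[...,0]<130)&(h[...,1]>110)
    ys,xs=np.nonzero(m); W=cast(k,np.c_[xs,ys],z)[:,:2]-S
    return W@ax,W@n
for nm,k in(('top',ims['top']),('side',ims['side']),('side now',e)):
    s,q=rng(k,7,'red')
    for lo in(-24,-12,0,12):
        w=(s>lo)&(s<lo+12)&(abs(q)<25); print(nm,lo,'n-offset edges',q[w].min().round(1),q[w].max().round(1),'mean',q[w].mean().round(2),w.sum())
    w=(abs(s)<70)&(abs(q)<25); print('  ends s',np.percentile(s[w],[1,99]).round(1))
# held pen in the side image: dark pixels near axis, plane z=P.z+5
zc=P[2]+5; h=cv2.cvtColor(e['pixels'],cv2.COLOR_BGR2GRAY)
ys,xs=np.mgrid[160:190,195:225]; xs=xs.ravel();ys=ys.ravel(); W=cast(e,np.c_[xs,ys],zc)[:,:2]-P[:2]
s=W@ax;q=W@n;g=h[ys,xs]
for lo in range(20,80,6):
    w=(s>lo)&(s<lo+6)&(abs(q)<14); b=w&(g<90); print('pen s',lo,b.sum(),q[b].mean().round(2) if b.any() else '', int(np.median(g[w])) if w.any() else '')
E
python3 m3.py
```

```text
top -24 n-offset edges -10.9 13.2 mean 1.16 45
top -12 n-offset edges -10.9 13.2 mean 1.23 45
top 0 n-offset edges -11.0 13.1 mean 1.03 46
top 12 n-offset edges -11.1 13.8 mean 1.12 46
  ends s [-47.1  41.3]
side -24 n-offset edges -11.2 9.6 mean -0.98 22
side -12 n-offset edges -11.8 10.4 mean -0.65 23
side 0 n-offset edges -11.6 10.5 mean -0.8 23
side 12 n-offset edges -10.8 9.8 mean -1.31 20
  ends s [-46.6  41.7]
side now -24 n-offset edges -11.2 8.9 mean -1.48 21
side now -12 n-offset edges -10.3 10.4 mean -0.14 22
side now 0 n-offset edges -11.6 10.5 mean -0.8 23
side now 12 n-offset edges -10.8 9.8 mean -1.31 20
  ends s [-44.4  43.1]
pen s 20 14 2.5 57
pen s 26 12 1.53 58
pen s 32 10 1.7 81
pen s 38 9 0.08 85
pen s 44 9 0.93 85
pen s 50 4 0.72 108
pen s 56 1 12.34 151
pen s 62 1 13.62 162
pen s 68 0  141
pen s 74 0  100
```

>>> carry_out --pt "0.015 0 0 0.2 0 0" --pt "0.015 0 0.001 0 0 0" --pt "0.012 0 0 0 0 0" --pt "0 0 0 0 0 0"

```text
t: 7.55
ee_pos: [511.4, -60.6, 53.8]
orientation: [2.102, 0.237, -2.102]
ft_force: [0.5, -0.8, 0.7]
width: 11.5
```

```bash
python3 go.py 511 -62.2 48 -77.1
```

```text
pos [511.4 -60.6  53.8] jaw -77.1 shift [5.8 1.5 0.7] turn [ 0.    0.   -0.03] F [ 0.5 -0.8  0.7] w 11.5 t 7.55
```

>>> carry_out --pt "0.004 0.0015 0.0005 0 0 0" --pt "0 0 0 0 0 0"

```text
t: 7.8
ee_pos: [511.5, -62.3, 49.6]
orientation: [2.102, 0.237, -2.102]
ft_force: [-0.4, 0.9, -0.3]
width: 11.4
```

```bash
python3 go.py 511 -62.2 24 -77.1; python3 v.py mouth.png; python3 - <<'E'
import pickle,cv2
d,e,P=pickle.load(open('last.pkl','rb'))
cv2.imwrite('pics/mouthc.png',cv2.resize(e['pixels'][145:205,180:245],None,fx=9,fy=9,interpolation=cv2.INTER_CUBIC))
E
```

```text
pos [511.5 -62.3  49.6] jaw -77.1 shift [25.6 -0.3  0.4] turn [ 0.   -0.01 -0.04] F [-0.4  0.9 -0.3] w 11.4 t 7.8
(274, 125)
(175, 131)
```

View pics/mouthc.png

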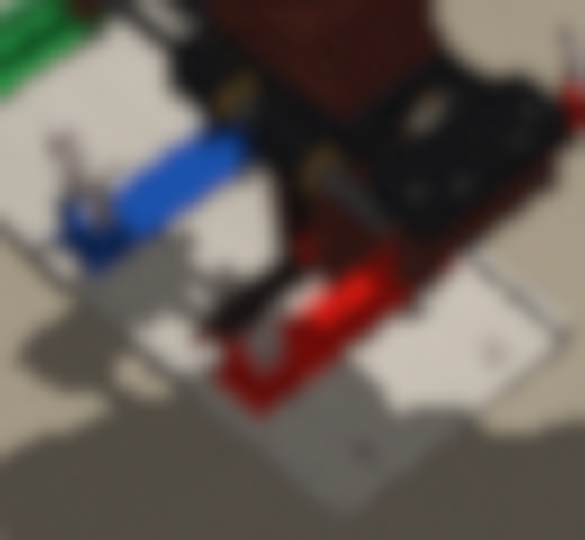

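The crop shows the pen's black end at (250,305) lying between the two jaws, at (225,290) and (265,340). It is centred in the mouth and there is no contact force, so I'll press down in steps.

>>> carry_out --pt "0.005 0 0 0 0 0" --pt "0.004 0 0 0 0 0" --pt "0 0 0 0 0 0"

```text
t: 8.28
ee_pos: [513.5, -63.3, 41.7]
orientation: [2.106, 0.235, -2.096]
ft_force: [0.7, -3.5, -0.2]
width: 11.4
```

>>> carry_out --pt "0.005 0 0 0 0 0" --pt "0.004 0 0 0 0 0"

```text
t: 8.52
ee_pos: [514.1, -63.4, 32.6]
orientation: [2.107, 0.235, -2.094]
ft_force: [0.7, -2.1, 3.4]
width: 10.9
```

```bash
python3 go.py 511 -62.2 24 -77.1
```

```text
pos [514.1 -63.4  32.6] jaw -77.08 shift [ 8.6 -1.9  2.8] turn [ 0.02 -0.32 -0.21] F [ 0.7 -2.1  3.4] w 10.9 t 8.525
```

>>> carry_out --pt "0.004 0.0005 0.0015 0 -0.3 0" --pt "0.003 0 0.001 0 0 0" --pt "0 0 0 0 0 0"

```text
t: 8.9
ee_pos: [511.3, -64.3, 24.3]
orientation: [2.1, 0.235, -2.101]
ft_force: [1.1, -2.8, 1.4]
width: 11.4
```

```bash
python3 go.py 511 -62.2 24 -77.1
```

```text
pos [511.3 -64.3  24.3] jaw -77.08 shift [ 0.3 -2.1 -0.2] turn [ 0.02  0.06 -0.17] F [ 1.1 -2.8  1.4] w 11.4 t 8.9
```

>>> carry_out --pt "0.0015 0.0005 0 0 0 0" --pt "0.0015 0 0 0 0 0"

```text
t: 9.15
ee_pos: [511.3, -64.3, 24.1]
orientation: [2.1, 0.235, -2.102]
ft_force: [-4.9, -2.1, 24.2]
width: 11.7
```

```bash
python3 go.py 511 -62.2 24 -77.1
```

```text
pos [511.3 -64.3  24.1] jaw -77.1 shift [ 0.1 -2.1 -0.1] turn [-0.    0.07 -0.13] F [-4.9 -2.1 24.2] w 11.7 t 9.15
```

>>> carry_out --pt "0 0 0 0 0 0" --pt "0 0 0 0 0 0"

```text
t: 9.4
ee_pos: [511.2, -64.4, 24.5]
orientation: [2.1, 0.235, -2.102]
ft_force: [1.3, -2.3, -0.9]
width: 11.3
```

>>> carry_out --pt "0 0 0 0 0 0" --pt "0 0 0 0 0 0" --pt "0 0 0 0 0 0" --pt "0 0 0 0 0 0" --pt "0 0 0 0 0 0" --grip 0.5

```text
t: 10.02
ee_pos: [509.7, -63.6, 23.5]
orientation: [2.098, 0.236, -2.106]
ft_force: [1.0, -0.5, -0.1]
width: 43.9
```

>>> carry_out --pt "-0.02 0 0 0 0 0" --pt "-0.04 0 0 0 0 0" --pt "-0.04 0 0 0 0 0" --pt "-0.03 0.04 0 0 0 0" --pt "-0.02 0.05 0.02 0 0 0" --pt "0 0.05 0.03 0 0 0" --pt "0 0.05 0.03 0 0 0" --pt "0 0.05 0.03 0 0 0"

```text
t: 11.02
ee_pos: [457.4, -326.5, 180.1]
orientation: [2.094, 0.242, -2.1]
ft_force: [0.4, 0.4, -0.3]
width: 43.6
```

```bash
python3 go.py 511 -62.2 24 -77.1; python3 - <<'E'
from h import *
import pickle
d=snap('top');e=snap('side'); pickle.dump((d,e),open('fin.pkl','wb'))
a=cv2.resize(d['pixels'][135:200,285:350],(400,400),interpolation=cv2.INTER_CUBIC)
b=cv2.resize(e['pixels'][140:205,180:245],(400,400),interpolation=cv2.INTER_CUBIC)
cv2.imwrite('pics/fin.png',np.hstack([a,b]))
E
```

```text
pos [ 457.4 -326.5  180.1] jaw -76.66 shift [ 155.  -245.2 -113.7] turn [ 0.44  0.18 -0.16] F [ 0.4  0.4 -0.3] w 43.6 t 11.025
```

View pics/fin.png

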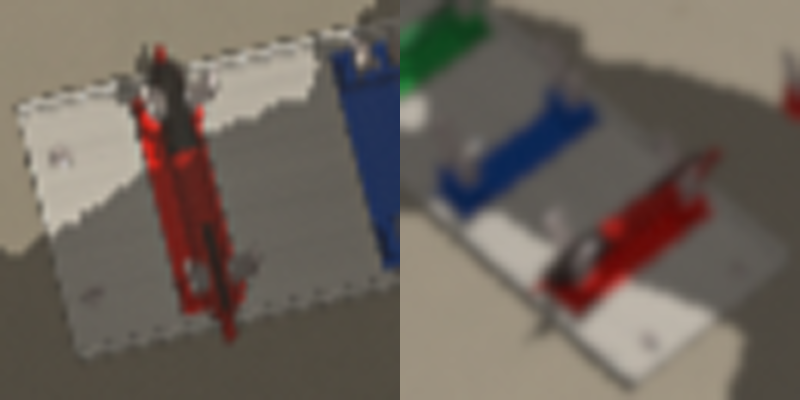

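```bash
python3 - <<'E'
from h import *
import pickle
d,e=pickle.load(open('fin.pkl','rb')); s=65/400
T=np.array([(160,47),(230,340)])*s+[285,135]-.4; U=np.array([(147,288),(317,153)])*s+[180,140]-.4
Pm=lambda k:np.array(k['intrinsics'])@np.c_[cv2.Rodrigues(np.array(k['rvec'],float))[0],np.array(k['tvec'],float).ravel()]
X=cv2.triangulatePoints(Pm(d),Pm(e),T.T,U.T); X=(X[:3]/X[3]).T; print('ends tri',X.round(1),'len',np.linalg.norm(X[0]-X[1]).round(1))
for n,k,u in(('top',d,T),('side',e,U)):
    Q=cast(k,u,29)[:,:2]; v=Q[0]-Q[1]; print(n,'mid',Q.mean(0).round(1),'ang',np.degrees(np.arctan2(v[1],v[0])).round(1),'len',np.linalg.norm(v).round(1))
# red blocks of the place: at block top z=22
E
```

```text
ends tri [[565.9 -48.2  31.1]
 [449.7 -78.   26.5]] len 120.1
top mid [509.4 -64.3] ang 12.4 len 123.0
side mid [507.2 -62. ] ang 14.2 len 116.6
```

```bash
python3 -c "
from workcell import ctrl
print(ctrl.close_job())"
```

```text
the job is handed in; nothing more can be done
None
```

The smaller red pen is clipped in the larger red place and released, and the job is handed in at about 11 s of the 43 s allowed. I never touched the blue pen or the green pen.

- **Seating:** I pressed with the pen still gripped, and it stopped hard at 24 N with the TCP 24.1 mm above the table. The grasp on the table was at 2.3 mm, so the underside sits at about 21.8 mm, level with the 22 mm block tops, with no sign of slipping in the grip.
- **Position:** After release and retreat, the camera images show the pen between both clips. Its tips triangulate to heights of 31.1 and 26.5 mm; 29 mm is expected at home, so it is level within measuring error. Its middle, seen from the top, is at (509.4, −64.3), within about 3 mm of the estimated seat.
- **Disagreements:**
  - The two views differ by about 2 to 3 mm on the pen's middle and 2° on its angle.
  - The plate corners and the blocks gave seat positions about 3 mm apart along the pen.
  - I did not see the 10–15 N snap peak, because forces are only reported at the end of each move.
  - There was a steady sideways force of about 2 to 3 N while the pen was held in the clips, and it disappeared on release.

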